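Turn round the jar row: wooden rack to grey rack, in reverse order

ROBOT

A 6-joint arm with a two-finger parallel gripper is mounted at the origin on a cart in front of the work surface, level with it; the furniture and walls round the work are solid. World frame = base frame: x ahead of the robot, y to its left, z up, the work surface at z = 0. Lengths are in m, angles in degrees, forces in N, time in s.
With the tool pointing down it reaches from about 0.25 to 0.725 m from the base axis. Payload 9.7 kg.
Tool frame: the origin (TCP) lies on the centre line of the jaws, within the pads' length; the fingertips stand tip_reach ahead of it and the grasp point (between the pads) lies 2 mm behind it (tip_reach is the distance from the TCP to the fingertips, in m); z points along the fingers, y is the direction in which the jaws open and shut (so a half turn about z gives the same grasp; the last joint's range is limited). The gripper opens to 85 mm and grips with 20 to 120 N. Pads are 22 mm wide; open, the fingers measure 114 mm over their backs; the gripper's body (76 mm by 85 mm) begins 54 mm behind the grasp point. The pads swing forward as they close: fully open they stand 13 mm farther back than shut.
Start: joints at [76.146, 4.979, 10.078, 95.1, 0, 90], TCP at [0.132, 0.534, 0.248] pointing down, gripper open.
Joint ranges: [-179.16, 179.16], [-48.56, 103.87], [-65.8, 70.77], [-126.05, 130.52], [-82.76, 87.17], [-180, 180]. Speed limits (degrees/s): [127.2, 127.2, 147.25, 180, 180, 180].

INTERFACE

Orientations are given as [roll, pitch, yaw] about the fixed x, y, z axes, in that order (R = Rz(yaw) Ry(pitch) Rx(roll)).
In Python, from workcell import get_obs, camera, calibration, job_done, tip_reach gives the robot as it stands.
- The arm moves only by the tool apply_moves, never from a script. Its argument "rows" is a list of rows, each a list of 7 numbers: the shift along the world's x, y, z in mm, then the turn, a rotation vector about the world's x, y, z in degrees, then the closure, from 0 (fully open) to 1 (shut). A call has 1 to 20 rows; each row shifts and turns the commanded pose from where the row before left it; what a row does not reach is not made up. A row lasts 1/8 s, in which the tool goes at most 62.5 mm and 10.7 degrees, less where a joint would pass 70% of its speed; a pose out of reach is approached as far as the arm can. A call with a gripper value outside its range is refused whole. The fingers move at their own pace and stop on an object; "grip_force" is the grip in N (left out, the last holds). Time passes only in rows, so rows that do not move let the fingers close. It gives the time, the measured TCP pose, the force and the opening at its end, in the units of the state.
- get_obs(): the state, without advancing time (a new reading comes with each control period).
- camera(name): name is "side" or "top"; returns the picture (480x640x3 uint8, red, green, blue); there is no depth.
- calibration(name): a dict with "intrinsics" (3x3 intrinsics, pixels), "dist" ([k1, k2, p1, p2, k3] as OpenCV has them; the pictures are not rectified), "T" (4x4, takes a point from camera to world coordinates). Camera axes: x right, y down, z forward; pixel columns grow to the right and rows downward; lengths in m; the calibration is good to about 2 mm. A picture is of the moment at which its call begins. calibration takes no time and is no camera call.
- job_done(): hands the job in, once; it reports no verdict.
The state is a dict: "time": time; "q": joint angles; "qd": joint speeds; "joint_efforts": joint torques, N m; "ee_pos": TCP position; "tcp_rot": TCP orientation; "wrist_force": force on the tool from outside, world axes, zero at the start; "torque": the same for the moment, N m; "opening": finger opening in m.
Only numpy, scipy, OpenCV 4.12 (cv2) and the standard library are available. Lean on these libraries where they do the work, as an engineer would, in place of code of your own. Each camera call takes 0.05 s, during which the arm holds its last target.

TASK

Move the four jars from the wooden rack to the grey rack in reverse order, so that the cook who works facing you finds them as you see them now: the jar at the left end goes in the right-end pocket, the next one beside it, and so on. Keep every jar upright, set it down gently on the floor of its pocket without dropping it, and let it go.

Things in the scene. Friction and masses are not known exactly. Their poses are not given: they have to be found in the camera images.
- wooden_rack: Brown wooden tray holding the jars at the start, fixed. 273 (own y) x 72 (own x) x 24 mm; four pockets 62 x 62 mm in a row, centres at x = 0, y = +100.5, +33.5, -33.5, -100.5 mm; walls and floor 5 mm thick. Origin: middle of the row, on the underside. x away from the robot, y to its left, turned up to 0.2 rad. Near-side (-x) ledge 22 mm wide, 18 mm high; wire loops stick out 19 mm at the ends.
- grey_rack: Grey plastic tray, empty at the start, fixed, nearer or farther than the wooden one. Same sizes: 273 (own y) x 72 (own x) x 24 mm; four pockets 62 x 62 mm in a row, centres at x = 0, y = +100.5, +33.5, -33.5, -100.5 mm; walls and floor 5 mm; end loops, no ledge. Origin: middle of the row, on the underside. x away from the robot, y to its left, turned up to 0.2 rad.
- jar_red: White round jar with a red lid (fixed on), loose, 0.09 to 0.18 kg, rigid; 44 mm across, lid 45 to 46 mm, 72 mm high (lid from 54 mm up). Origin: centre of its underside, z up. Starts within 6 mm of a wooden-rack pocket's centre, underside 5 mm above the table. Best taken from above, fingers closing along the rack's own x, 50 mm above its underside, clear of the 24 mm walls and the neighbours.
- jar_yellow: White round jar with a yellow lid (fixed on), loose, 0.09 to 0.18 kg, rigid; 44 mm across, lid 45 to 46 mm, 72 mm high (lid from 54 mm up). Origin: centre of its underside, z up. Starts within 6 mm of a wooden-rack pocket's centre, underside 5 mm above the table. Best taken from above, fingers closing along the rack's own x, 50 mm above its underside, clear of the 24 mm walls and the neighbours.
- jar_blue: White round jar with a blue lid (fixed on), loose, 0.09 to 0.18 kg, rigid; 44 mm across, lid 45 to 46 mm, 72 mm high (lid from 54 mm up). Origin: centre of its underside, z up. Starts within 6 mm of a wooden-rack pocket's centre, underside 5 mm above the table. Best taken from above, fingers closing along the rack's own x, 50 mm above its underside, clear of the 24 mm walls and the neighbours.
- jar_green: White round jar with a green lid (fixed on), loose, 0.09 to 0.18 kg, rigid; 44 mm across, lid 45 to 46 mm, 72 mm high (lid from 54 mm up). Origin: centre of its underside, z up. Starts within 6 mm of a wooden-rack pocket's centre, underside 5 mm above the table. Best taken from above, fingers closing along the rack's own x, 50 mm above its underside, clear of the 24 mm walls and the neighbours.
- label_red: Flat red plate, 16 x 46 x 3 mm, fixed on the wooden rack's near ledge in front of the pocket where the jar with the red lid starts; it stays there as a record of the old order. Origin: centre of its underside, 18 mm above the table, 47 mm to the near (-x) side of that pocket's centre.
- label_yellow: Flat yellow plate, 16 x 46 x 3 mm, fixed on the wooden rack's near ledge in front of the pocket where the jar with the yellow lid starts; it stays there as a record of the old order. Origin: centre of its underside, 18 mm above the table, 47 mm to the near (-x) side of that pocket's centre.
- label_blue: Flat blue plate, 16 x 46 x 3 mm, fixed on the wooden rack's near ledge in front of the pocket where the jar with the blue lid starts; it stays there as a record of the old order. Origin: centre of its underside, 18 mm above the table, 47 mm to the near (-x) side of that pocket's centre.
- label_green: Flat green plate, 16 x 46 x 3 mm, fixed on the wooden rack's near ledge in front of the pocket where the jar with the green lid starts; it stays there as a record of the old order. Origin: centre of its underside, 18 mm above the table, 47 mm to the near (-x) side of that pocket's centre.
Not all that is in view belongs to the job. What is shaped like the jar_red but orange is not meant.

How it is judged (in metres and radians):
At the end, for the whole second after the job is handed in: Each jar stands released and at rest in the grey rack pocket that mirrors its old one (left-end jar at the right end, and so on): within 12 mm of the pocket centre in x and y, underside within 4 mm of the pocket floor, tilted under 0.1 rad (((y of label_red in the frame of wooden_rack between 0.0805 and 0.1205 m and y of jar_red in the frame of grey_rack between -0.1125 and -0.0885 m) or (y of label_red in the frame of wooden_rack between 0.0135 and 0.0535 m and y of jar_red in the frame of grey_rack between -0.0455 and -0.0215 m) or (y of label_red in the frame of wooden_rack between -0.0535 and -0.0135 m and y of jar_red in the frame of grey_rack between 0.0215 and 0.0455 m) or (y of label_red in the frame of wooden_rack between -0.1205 and -0.0805 m and y of jar_red in the frame of grey_rack between 0.0885 and 0.1125 m)) and x of jar_red in the frame of grey_rack between -0.012 and 0.012 m and z of jar_red in the frame of grey_rack between 0.001 and 0.009 m and angle between each of jar_red, jar_yellow, jar_blue, jar_green's own z axis and vertical below 0.1 rad and linear speed of each of jar_red, jar_yellow, jar_blue, jar_green below 0.02 m/s and contact force between each of jar_red, jar_yellow, jar_blue, jar_green and the fingers below 0.1 N and ((y of label_yellow in the frame of wooden_rack between 0.0805 and 0.1205 m and y of jar_yellow in the frame of grey_rack between -0.1125 and -0.0885 m) or (y of label_yellow in the frame of wooden_rack between 0.0135 and 0.0535 m and y of jar_yellow in the frame of grey_rack between -0.0455 and -0.0215 m) or (y of label_yellow in the frame of wooden_rack between -0.0535 and -0.0135 m and y of jar_yellow in the frame of grey_rack between 0.0215 and 0.0455 m) or (y of label_yellow in the frame of wooden_rack between -0.1205 and -0.0805 m and y of jar_yellow in the frame of grey_rack between 0.0885 and 0.1125 m)) and x of jar_yellow in the frame of grey_rack between -0.012 and 0.012 m and z of jar_yellow in the frame of grey_rack between 0.001 and 0.009 m and ((y of label_blue in the frame of wooden_rack between 0.0805 and 0.1205 m and y of jar_blue in the frame of grey_rack between -0.1125 and -0.0885 m) or (y of label_blue in the frame of wooden_rack between 0.0135 and 0.0535 m and y of jar_blue in the frame of grey_rack between -0.0455 and -0.0215 m) or (y of label_blue in the frame of wooden_rack between -0.0535 and -0.0135 m and y of jar_blue in the frame of grey_rack between 0.0215 and 0.0455 m) or (y of label_blue in the frame of wooden_rack between -0.1205 and -0.0805 m and y of jar_blue in the frame of grey_rack between 0.0885 and 0.1125 m)) and x of jar_blue in the frame of grey_rack between -0.012 and 0.012 m and z of jar_blue in the frame of grey_rack between 0.001 and 0.009 m and ((y of label_green in the frame of wooden_rack between 0.0805 and 0.1205 m and y of jar_green in the frame of grey_rack between -0.1125 and -0.0885 m) or (y of label_green in the frame of wooden_rack between 0.0135 and 0.0535 m and y of jar_green in the frame of grey_rack between -0.0455 and -0.0215 m) or (y of label_green in the frame of wooden_rack between -0.0535 and -0.0135 m and y of jar_green in the frame of grey_rack between 0.0215 and 0.0455 m) or (y of label_green in the frame of wooden_rack between -0.1205 and -0.0805 m and y of jar_green in the frame of grey_rack between 0.0885 and 0.1125 m)) and x of jar_green in the frame of grey_rack between -0.012 and 0.012 m and z of jar_green in the frame of grey_rack between 0.001 and 0.009 m); the robot touches nothing.
It fails at once if a jar is tipped over or tilted by more than 40 degrees (angle between any of jar_red, jar_yellow, jar_blue, jar_green's own z axis and vertical above 0.7 rad).
It fails at once if a jar is dropped (moves faster than 0.7 m/s out of the fingers, a fall of about 25 mm) ((linear speed of jar_red above 0.7 m/s and contact force between jar_red and the fingers below 0.1 N) or (linear speed of jar_yellow above 0.7 m/s and contact force between jar_yellow and the fingers below 0.1 N) or (linear speed of jar_blue above 0.7 m/s and contact force between jar_blue and the fingers below 0.1 N) or (linear speed of jar_green above 0.7 m/s and contact force between jar_green and the fingers below 0.1 N)).
It also fails if it takes over 120 s, if anything falls off the work surface, if the arm or the gripper's body presses on something with over 40 N, if the wrist force passes 120 N, or if a joint passes its speed limit or range.

## Working session

There is one attempt and no reset: what is moved stays moved. The work goes in short steps, Python scripts to look and compute and a tool call to move; the robot and the scene stay as the last step left them, time stands still between calls to the robot, and variables do not carry over. Pictures are saved under pics/ and viewed, and the job is handed in when it is done.

Besides the shell and the picture viewer there is one more tool, called as a command line: name --pt "numbers of a row" for each row, then --argument value for the rest. apply_moves: Moves the arm, as the interface text tells. Its arguments: {"type":"object","properties":{"rows":{"type":"array","items":{"type":"array","items":{"type":"number"}}},"grip_force":{"type":"number"}},"required":["rows"]}

```bash
mkdir -p pics
python3 - <<'E'
from workcell import *
import cv2
print(get_obs()); print(tip_reach)
for n in("side","top"):
    cv2.imwrite(f"pics/{n}0.png",camera(n)[:,:,::-1]); print(calibration(n))
E
```

```text
{'time': 0.0, 'q': array([7.61446859e+01, 5.01197787e+00, 1.00343321e+01, 9.50981195e+01,
       5.58930230e-04, 8.99997121e+01]), 'qd': array([ 0.02577543,  0.02102316, -0.04343857,  0.07116383,  0.06190145,
       -0.01841116]), 'joint_efforts': array([-1.35559996e-03, -5.20393324e+01,  4.64799464e+01,  1.67475455e-02,
       -2.01575904e-04,  4.49191361e-06]), 'ee_pos': array([0.13165956, 0.53380746, 0.24757353]), 'tcp_rot': array([-1.79924235e+02, -5.59310461e-04,  1.66144973e+02]), 'wrist_force': array([ 0.45917714, -0.33595745, -0.7584529 ]), 'torque': array([-0.00219758, -0.00658098, -0.02330911]), 'opening': 0.08530274475370579}
0.017
{'intrinsics': array([[436.60615453,   0.        , 322.21192462],
       [  0.        , 436.60615453, 237.32471805],
       [  0.        ,   0.        ,   1.        ]]), 'dist': array([-0.03084219,  0.        ,  0.        ,  0.        ,  0.        ]), 'T': array([[-0.97326625, -0.14391009,  0.17900473,  0.36756897],
       [-0.22827246,  0.51993674, -0.82313879,  0.65347031],
       [ 0.02538684, -0.84199506, -0.53888759,  0.50185213],
       [ 0.        ,  0.        ,  0.        ,  1.        ]])}
{'intrinsics': array([[490.85664913,   0.        , 314.79101329],
       [  0.        , 490.85664913, 239.3789459 ],
       [  0.        ,   0.        ,   1.        ]]), 'dist': array([0.04428834, 0.        , 0.        , 0.        , 0.        ]), 'T': array([[ 0.02303446, -0.983478  ,  0.17955622,  0.37218267],
       [-0.99875298, -0.03059502, -0.03945169, -0.04160412],
       [ 0.04429339, -0.17842356, -0.98295632,  0.89033685],
       [ 0.        ,  0.        ,  0.        ,  1.        ]])}
```

View pics/top0.png

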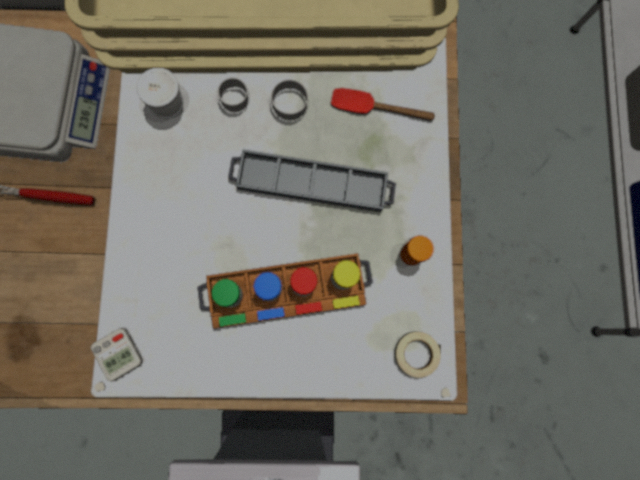

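View pics/side0.png

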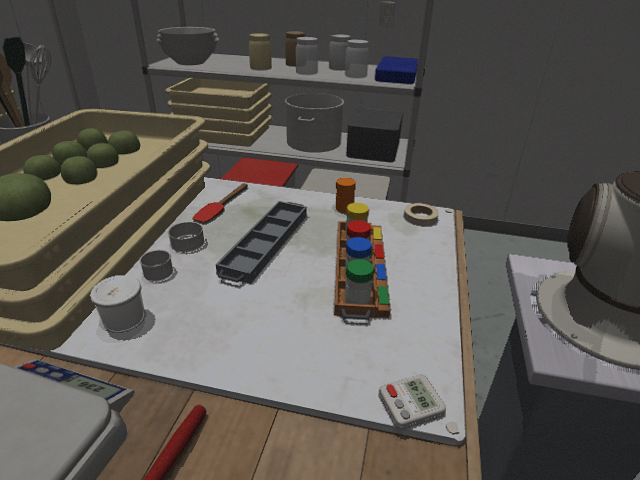

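The top picture shows the wooden rack with, left to right, green (226,293), blue (267,287), red (304,281) and yellow (346,273). The orange-topped jar at (418,250) stands outside the rack and is the decoy. The grey rack is farther away, centred near (313,180). Next I'll enlarge both racks.

Run:
```python
import cv2
im=cv2.imread("pics/top0.png")
cv2.imwrite("pics/cw.png",cv2.resize(im[240:340,190:390],None,fx=4,fy=4,interpolation=cv2.INTER_CUBIC))
cv2.imwrite("pics/cg.png",cv2.resize(im[140:225,215:415],None,fx=4,fy=4,interpolation=cv2.INTER_CUBIC))
```

```text
(no output)
```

View pics/cw.png

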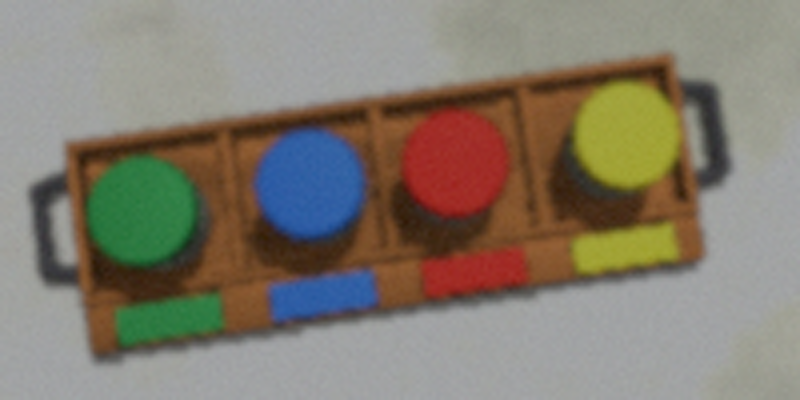

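View pics/cg.png

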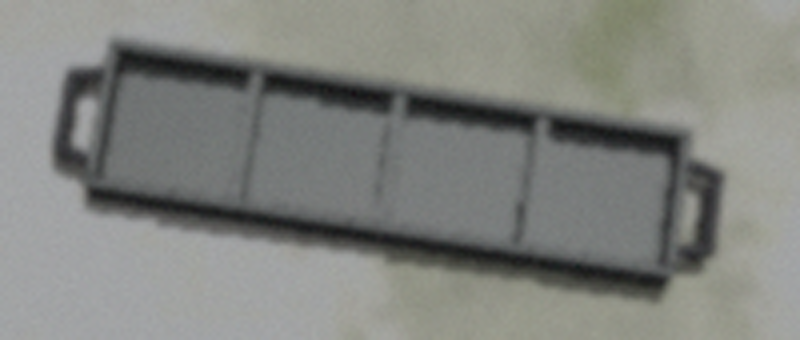

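```bash
cat > h.py <<'E'
import numpy as np,cv2
from workcell import *
def ray(n,px,z):
    c=calibration(n);u=cv2.undistortPoints(np.array([[px]],float),c["intrinsics"],c["dist"])[0,0]
    d=c["T"][:3,:3]@np.array([u[0],u[1],1]);o=c["T"][:3,3];return o+d*(z-o[2])/d[2]
def proj(n,P):
    c=calibration(n);R=c["T"][:3,:3];t=c["T"][:3,3]
    return cv2.projectPoints(np.array(P,float).reshape(-1,3),cv2.Rodrigues(R.T)[0],-R.T@t,c["intrinsics"],c["dist"])[0][:,0]
def crop(x0,y0,c): return [x0+(c[0]+.5)/4-.5,y0+(c[1]+.5)/4-.5]
E
cat > m.py <<'E'
from h import *
from scipy.optimize import least_squares
def fit(ob,z,loc):
    P=np.array([ray("top",o,zz)[:2] for o,zz in zip(ob,z)]);loc=np.array(loc)
    T=lambda p:loc@np.array([[np.cos(p[2]),-np.sin(p[2])],[np.sin(p[2]),np.cos(p[2])]]).T+p[:2]
    s=least_squares(lambda p:(T(p)-P).ravel(),[.4,0,0]);print("pose",s.x*[1000,1000,57.3],"res mm",(1000*(T(s.x)-P)).round(1).tolist());return s.x
lid={k:ray("top",crop(190,240,c),.077) for k,c in dict(green=(143,210),blue=(311,184),red=(456,162),yellow=(627,135)).items()}
g=fit([crop(215,140,c) for c in [(112,42),(690,130),(668,272),(88,190)]],[.024]*4,[(.036,.1365),(.036,-.1365),(-.036,-.1365),(-.036,.1365)])
w=fit([crop(190,240,c) for c in [(67,143),(672,56),(703,262),(98,357)]],[.024,.024,.018,.018],[(.036,.1365),(.036,-.1365),(-.058,-.1365),(-.058,.1365)])
def pockets(p):return [p[:2]+np.array([-np.sin(p[2]),np.cos(p[2])])*y for y in(.1005,.0335,-.0335,-.1005)]
pw,pg=pockets(w),pockets(g)
for i,k in enumerate(lid): print(k,(lid[k]*1000).round(1),"off pocket",((lid[k][:2]-pw[i])*1000).round(1),"goal",(pg[3-i]*1000).round(1))
side=cv2.imread("pics/side0.png")
for p in pg+pw:
    for q in proj("side",[[*p,.005]]): cv2.circle(side,tuple(int(v) for v in q.round()),2,(255,0,255),-1)
for l in lid.values():
    for q in proj("side",[l]): cv2.circle(side,tuple(int(v) for v in q.round()),2,(0,255,255),-1)
cv2.imwrite("pics/sidechk.png",cv2.resize(side[170:330,200:400],None,fx=3.5,fy=3.5))
E
python3 m.py
```

```text
pose [642.43201292 -69.11565368  -6.61032344] res mm [[0.8, 2.0], [1.4, -1.5], [-2.2, -3.4], [0.0, 2.9]]
pose [448.90105015 -27.28073218  10.06461725] res mm [[-0.0, 1.4], [1.3, -1.6], [-0.4, -2.8], [-0.9, 3.1]]
green [428.5  70.2  77. ] off pocket [-2.9 -1.5] goal [ 630.9 -168.9]
blue [440.8   2.2  77. ] off pocket [-2.2 -3.5] goal [ 638.6 -102.4]
red [451.5 -57.3  77. ] off pocket [-3.2  3. ] goal [646.3 -35.8]
yellow [ 464.7 -128.3   77. ] off pocket [-1.7 -2.1] goal [654.   30.7]
```

View pics/sidechk.png

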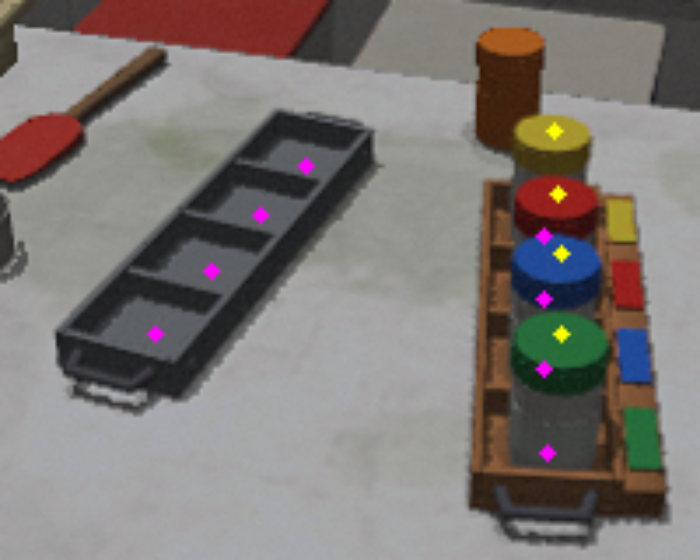

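```bash
cat >> m.py <<'E'
def rim(p,x0,x1,z0,z1):
    c,s=np.cos(p[2]),np.sin(p[2])
    return np.array([[p[0]+c*x-s*y,p[1]+s*x+c*y,z] for x,y,z in[(x1,.1365,z1),(x1,-.1365,z1),(x0,-.1365,z0),(x0,.1365,z0)]])
for n,r in(("side",(180,170,220,160)),("top",(190,140,220,190))):
    im=cv2.resize(cv2.imread(f"pics/{n}0.png")[r[1]:r[1]+r[3],r[0]:r[0]+r[2]],None,fx=3.5 if n=="side" else 3,fy=3.5 if n=="side" else 3,interpolation=cv2.INTER_CUBIC)
    f=3.5 if n=="side" else 3
    for R in(rim(g,-.036,.036,.024,.024),rim(w,-.058,.036,.018,.024)):
        q=(proj(n,R)-r[:2]+.5)*f
        cv2.polylines(im,[q.round().astype(int).reshape(-1,1,2)],True,(255,0,255),1)
    for l in lid.values():
        t=np.linspace(0,6.28,40);q=(proj(n,np.c_[l[0]+.0228*np.cos(t),l[1]+.0228*np.sin(t),0*t+.077])-r[:2]+.5)*f
        cv2.polylines(im,[q.round().astype(int).reshape(-1,1,2)],True,(0,255,255),1)
    cv2.imwrite(f"pics/ov_{n}.png",im)
E
python3 m.py >/dev/null
```

```text
(no output)
```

View pics/ov_side.png

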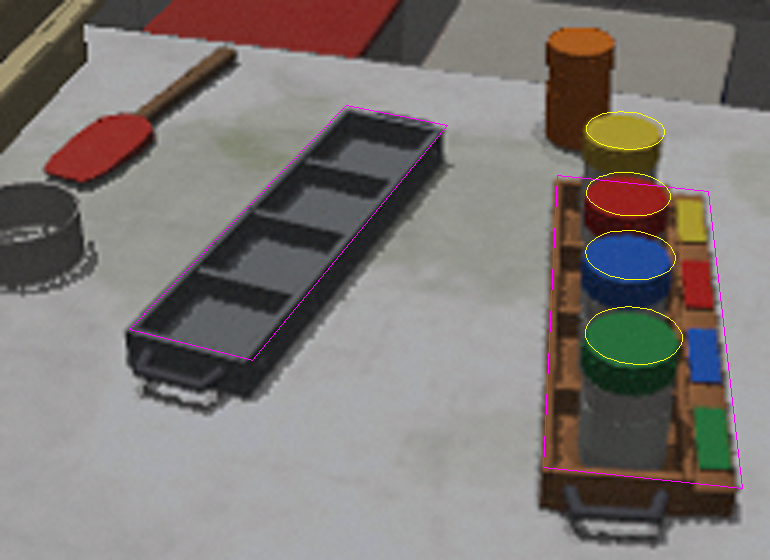

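View pics/ov_top.png

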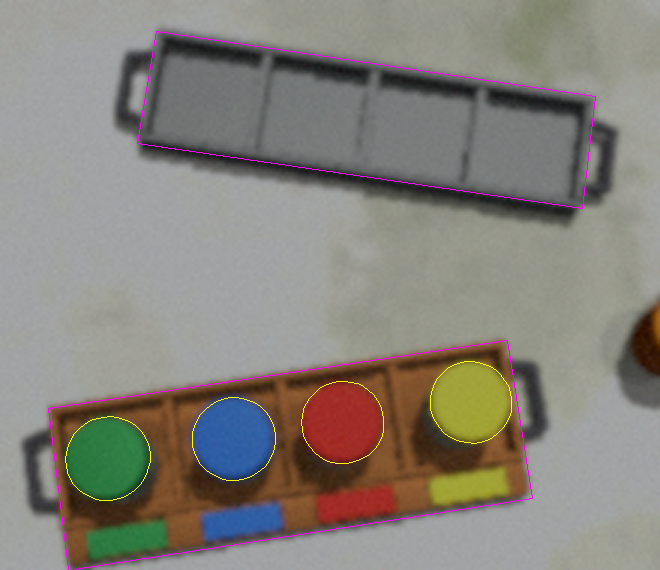

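The overlays match in both cameras to about 2–3 mm. Mapping: green goes to the right-end pocket, then blue, red and yellow to the left end. Now I'll move above green.

apply_moves --pt "18.5 -29 0 0 0 -4.13 0" --pt "18.5 -29 0 0 0 -4.13 0" --pt "18.5 -29 0 0 0 -4.13 0" --pt "18.5 -29 0 0 0 -4.13 0" --pt "18.5 -29 0 0 0 -4.13 0" --pt "18.5 -29 0 0 0 -4.13 0" --pt "18.5 -29 0 0 0 -4.13 0" --pt "18.5 -29 0 0 0 -4.13 0" --pt "18.5 -29 0 0 0 -4.13 0" --pt "18.5 -29 0 0 0 -4.13 0" --pt "18.5 -29 0 0 0 -4.13 0" --pt "18.5 -29 0 0 0 -4.13 0" --pt "18.5 -29 0 0 0 -4.13 0" --pt "18.5 -29 0 0 0 -4.13 0" --pt "18.5 -29 0 0 0 -4.13 0" --pt "18.5 -29 0 0 0 -4.13 0" --pt "0 0 0 0 0 0 0" --pt "0 0 0 0 0 0 0" --grip_force 40

```text
time: 2.35
ee_pos: [0.4274, 0.0701, 0.2481]
tcp_rot: [-180.0, -0.0, 100.1]
wrist_force: [-0.4, -0.2, 0.1]
opening: 0.085
```

Run:
```python
from h import *
im=camera("side");cv2.imwrite("pics/s1.png",im[:,:,::-1])
print(get_obs())
for n,p in(("tins",(289,115)),("tin2",(233,108)),("tray",(290,66)),("orange",(410,265))):print(n,ray("top",p,0)[:2])
```

```text
{'time': 2.4, 'q': array([ 9.34924690e+00, -1.08816274e+01, -5.12686629e+00,  9.57772537e+01,
        7.86328261e-03,  8.92299063e+01]), 'qd': array([ 0.63317392, -0.2680804 ,  0.04099187, -0.0498339 ,  0.02608212,
        0.08177961]), 'joint_efforts': array([-6.88783787e-01, -3.40216255e+01,  4.63840199e+01, -2.40640354e-02,
       -1.92434527e-02,  6.07713355e-05]), 'ee_pos': array([0.42733796, 0.07039376, 0.24818486]), 'tcp_rot': array([-1.79977615e+02, -8.16487841e-03,  1.00119337e+02]), 'wrist_force': array([ 0.04365418,  0.02969747, -0.33464344]), 'torque': array([-0.01377969,  0.01148067, -0.03321993]), 'opening': 0.08539967446984136}
tins [ 0.77636882 -0.02209555]
tin2 [0.78565966 0.08532262]
tray [ 0.87776811 -0.02089446]
orange [ 0.49235716 -0.25378441]
```

View pics/s1.png

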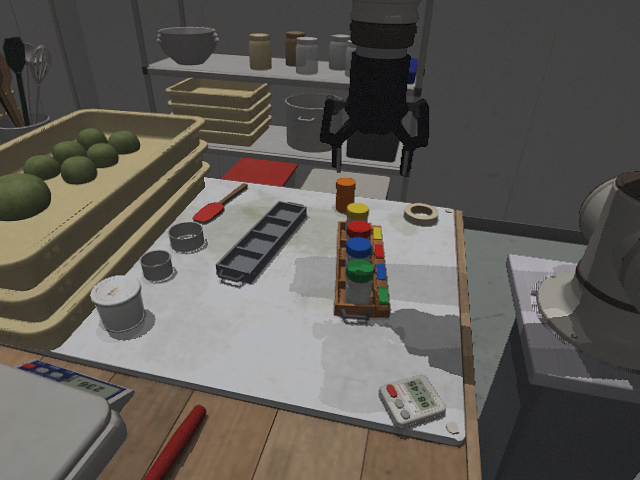

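The side view shows the open fingers straddling green's column, tips at (337,171) and (407,173). I'll descend with a check on the way.

apply_moves --pt "1 0 -25 0 0 0 0" --pt "0 0 -25 0 0 0 0" --pt "0 0 -25 0 0 0 0" --pt "0 0 -25 0 0 0 0" --pt "0 0 -25 0 0 0 0" --pt "0 0 -20 0 0 0 0" --pt "0 0 0 0 0 0 0" --pt "0 0 0 0 0 0 0"

```text
time: 3.4
ee_pos: [0.4288, 0.0705, 0.1042]
tcp_rot: [179.9, -0.0, 100.1]
wrist_force: [0.6, -0.7, 0.6]
opening: 0.0854
```

```bash
cat > look.py <<'E'
import sys
from h import *
n=sys.argv[1];x,y,w,h,f=[int(v) for v in sys.argv[3:8]]
im=camera(n)[y:y+h,x:x+w,::-1];cv2.imwrite(sys.argv[2],cv2.resize(im,None,fx=f,fy=f,interpolation=cv2.INTER_CUBIC))
o=get_obs();print(o["ee_pos"].round(4),o["wrist_force"].round(1),o["opening"])
E
python3 look.py side pics/s2.png 270 150 180 150 4
```

```text
[0.4291 0.0704 0.1044] [ 0.4  0.  -0. ] 0.08546091835759588
```

View pics/s2.png

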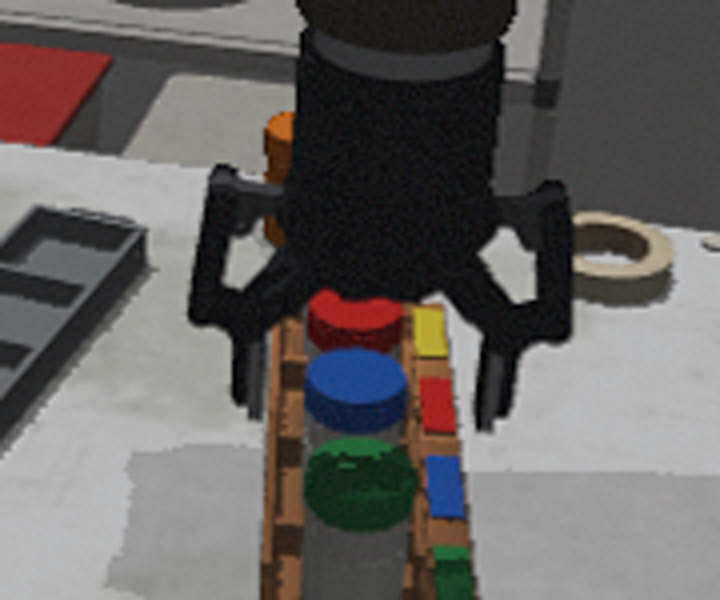

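The fingers straddle green evenly (tips near x = 250 and 485, lid at 305–415 in the crop). I'll descend the remaining 51 mm and close.

apply_moves --pt "0 0 -15 0 0 0 0" --pt "0 0 -15 0 0 0 0" --pt "0 0 -12 0 0 0 0" --pt "0 0 -9 0 0 0 0" --pt "0 0 0 0 0 0 0" --pt "0 0 0 0 0 0 1" --pt "0 0 0 0 0 0 1" --pt "0 0 0 0 0 0 1" --pt "0 0 0 0 0 0 1" --pt "0 0 0 0 0 0 1" --pt "0 0 0 0 0 0 1" --pt "0 0 0 0 0 0 1" --pt "0 0 0 0 0 0 1" --pt "0 0 0 0 0 0 1" --pt "0 0 0 0 0 0 1" --grip_force 40

```text
time: 5.32
ee_pos: [0.4291, 0.0701, 0.0528]
tcp_rot: [179.9, 0.0, 100.1]
wrist_force: [-0.5, 0.9, 6.0]
opening: 0.044
```

```bash
python3 look.py side pics/s3.png 290 170 180 150 4
```

```text
[0.4291 0.0701 0.0528] [0.1 0.2 5.4] 0.04374774384026659
```

View pics/s3.png

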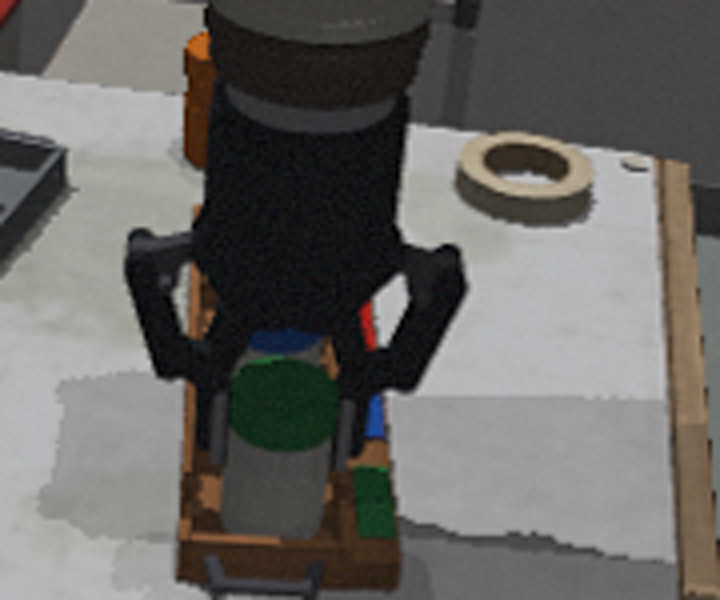

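Gripped: the opening is 43.7 mm, matching the 44 mm jar. Lifting and carrying to the right-end grey pocket.

apply_moves --pt "0 0 5 0 0 0 1" --pt "0 0 10 0 0 0 1" --pt "0 0 15 0 0 0 1" --pt "0 0 20 0 0 0 1" --pt "0 0 20 0 0 0 1" --pt "0 0 20 0 0 0 1" --pt "0 0 15 0 0 0 1" --pt "0 0 5 0 0 0 1" --pt "0 0 0 0 0 0 1"

```text
time: 6.5
ee_pos: [0.4287, 0.07, 0.1623]
tcp_rot: [180.0, 0.0, 100.1]
wrist_force: [-0.7, 1.3, -1.7]
opening: 0.0441
```

apply_moves --pt "7.2 -8.5 0 0 0 -1.19 1" --pt "14.4 -17.1 0 0 0 -1.19 1" --pt "14.4 -17.1 0 0 0 -1.19 1" --pt "14.4 -17.1 0 0 0 -1.19 1" --pt "14.4 -17.1 0 0 0 -1.19 1" --pt "14.4 -17.1 0 0 0 -1.19 1" --pt "14.4 -17.1 0 0 0 -1.19 1" --pt "14.4 -17.1 0 0 0 -1.19 1" --pt "14.4 -17.1 0 0 0 -1.19 1" --pt "14.4 -17.1 0 0 0 -1.19 1" --pt "14.4 -17.1 0 0 0 -1.19 1" --pt "14.4 -17.1 0 0 0 -1.19 1" --pt "14.4 -17.1 0 0 0 -1.19 1" --pt "14.4 -17.1 0 0 0 -1.19 1" --pt "7.2 -8.6 0 0 0 0 1" --pt "0 0 0 0 0 0 1" --pt "0 0 0 0 0 0 1" --pt "0 0 0 0 0 0 1"

```text
time: 8.75
ee_pos: [0.6301, -0.1689, 0.1626]
tcp_rot: [180.0, -0.0, 83.4]
wrist_force: [-0.2, 0.8, -0.6]
opening: 0.0443
```

```bash
python3 look.py side pics/s4.png 200 100 190 140 4;  python3 look.py top pics/t4.png 210 100 200 140 4
```

```text
[ 0.6301 -0.1689  0.1626] [ 0.8  0.6 -0.9] 0.04416839928067587
[ 0.6301 -0.169   0.1626] [-0.4 -0.4 -1.1] 0.04380624878977941
```

View pics/s4.png

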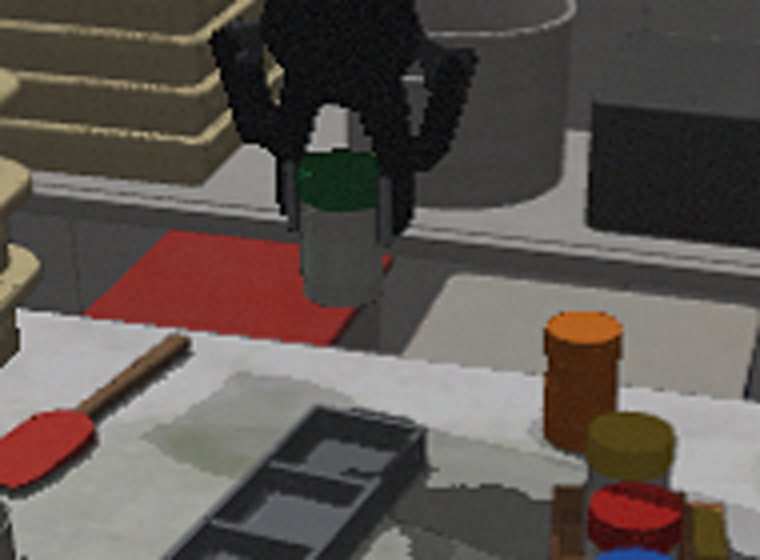

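View pics/t4.png

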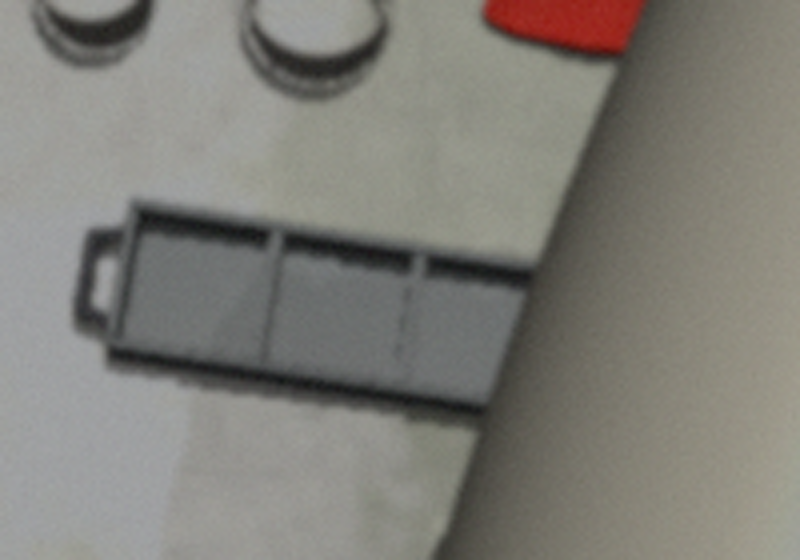

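Green hangs upright above the right-end pocket; the arm blocks the top camera. Lowering to just inside the walls for a side check.

apply_moves --pt "1 0 -15 0 0 0 1" --pt "0 0 -20 0 0 0 1" --pt "0 0 -20 0 0 0 1" --pt "0 0 -15 0 0 0 1" --pt "0 0 -10 0 0 0 1" --pt "0 0 -5 0 0 0 1" --pt "0 0 0 0 0 0 1" --pt "0 0 0 0 0 0 1"

```text
time: 9.85
ee_pos: [0.6316, -0.1695, 0.078]
tcp_rot: [179.9, 0.0, 83.4]
wrist_force: [-1.2, -1.1, -1.0]
opening: 0.0442
```

```bash
python3 look.py side pics/s5.png 200 130 190 140 4
```

```text
[ 0.6316 -0.1695  0.078 ] [ 0.6  0.9 -1.5] 0.04395977149671339
```

View pics/s5.png

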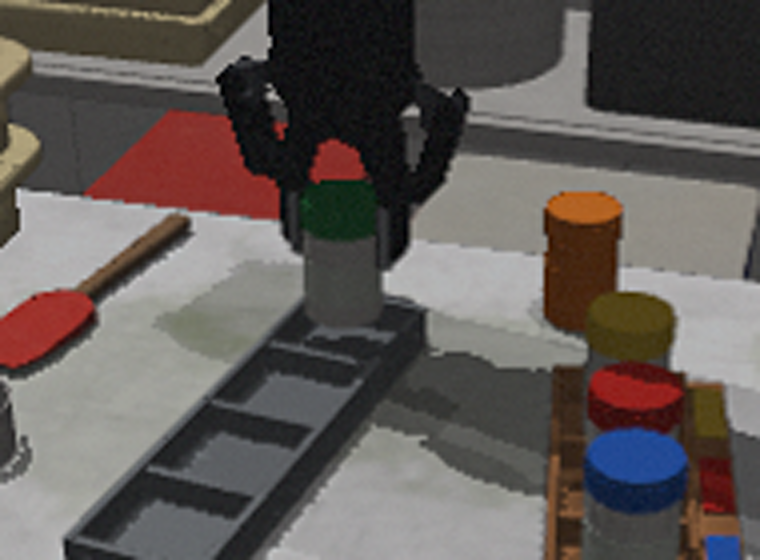

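The jar is above the right-end pocket, with its base near crop (342,322) between the walls. Lowering the last 25 mm slowly.

apply_moves --pt "0 0 -8 0 0 0 1" --pt "0 0 -7 0 0 0 1" --pt "0 0 -4 0 0 0 1" --pt "0 0 -2 0 0 0 1" --pt "0 0 -1 0 0 0 1" --pt "0 0 -1 0 0 0 1" --pt "0 0 -1 0 0 0 1" --pt "0 0 0 0 0 0 1" --pt "0 0 0 0 0 0 1"

```text
time: 11.02
ee_pos: [0.6313, -0.1694, 0.0533]
tcp_rot: [180.0, -0.0, 83.4]
wrist_force: [0.5, 0.6, -0.8]
opening: 0.0439
```

```bash
python3 look.py side pics/s6.png 200 130 190 140 4
```

```text
[ 0.6313 -0.1694  0.0534] [ 0.   0.1 -1.4] 0.043864998062401905
```

View pics/s6.png

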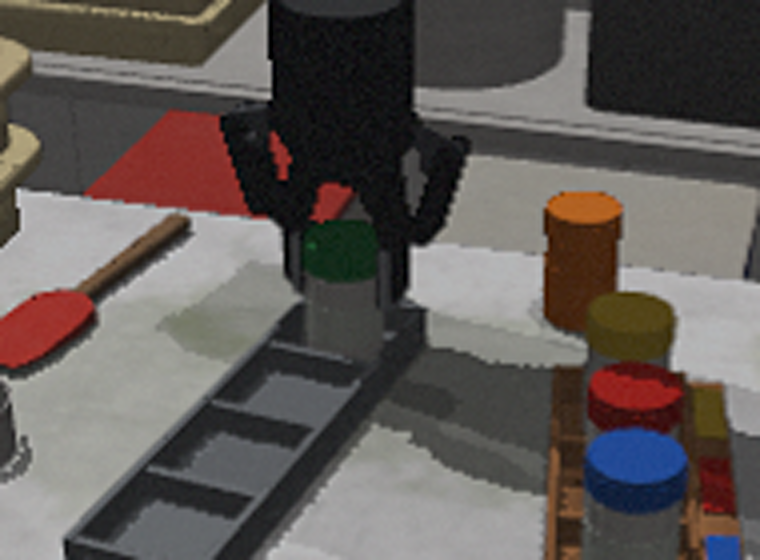

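Run:
```python
from h import *
im=camera("side")[:,:,::-1]
c=cv2.resize(im[170:250,245:325],None,fx=7,fy=7,interpolation=cv2.INTER_CUBIC);cv2.imwrite("pics/s7.png",cv2.convertScaleAbs(c,alpha=1.8,beta=10))
```

```text
(no output)
```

View pics/s7.png

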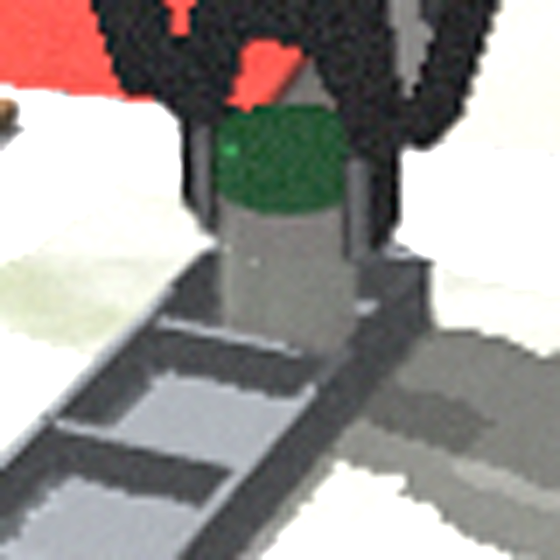

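Run:
```python
from h import *
im=camera("side")[:,:,::-1]
c=cv2.convertScaleAbs(cv2.resize(im[170:250,245:325],None,fx=7,fy=7,interpolation=cv2.INTER_CUBIC),alpha=1.8,beta=10)
t=np.linspace(0,6.28,60)
G=np.array([.6309,-.1689]);th=np.radians(-6.61);ex=np.array([np.cos(th),np.sin(th)]);ey=np.array([-ex[1],ex[0]])
def dr(P,col):
    cv2.polylines(c,[((proj("side",P)-[245,170]+.5)*7).round().astype(int).reshape(-1,1,2)],True,col,1)
for r,z in((.0228,.077),(.0228,.059),(.022,.005)): dr(np.c_[G[0]+r*np.cos(t),G[1]+r*np.sin(t),0*t+z],(0,0,255))
for h,z in((.031,.024),(.031,.005)):
    dr(np.array([[*(G+a*h*ex+b*h*ey),z] for a,b in((1,1),(1,-1),(-1,-1),(-1,1))]),(255,0,255))
cv2.imwrite("pics/s8.png",c)
```

```text
(no output)
```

View pics/s8.png

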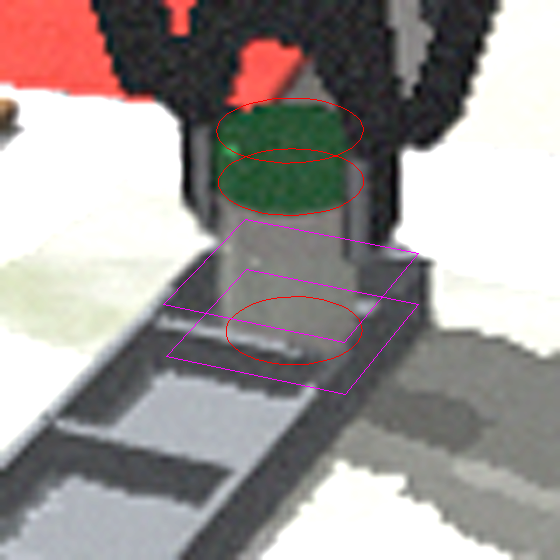

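The side overlay puts green's base a few mm to the −y side of the pocket centre but inside the walls. I'll shift 3 mm toward +y, touch down and release.

apply_moves --pt "0 1.5 0 0 0 0 1" --pt "0 1.5 0 0 0 0 1" --pt "0 0 -0.5 0 0 0 1" --pt "0 0 -0.5 0 0 0 1" --pt "0 0 0 0 0 0 1" --pt "0 0 0 0 0 0 1"

```text
time: 11.92
ee_pos: [0.6314, -0.1663, 0.0529]
tcp_rot: [180.0, -0.0, 83.4]
wrist_force: [-2.3, 2.3, 5.5]
opening: 0.044
```

The wrist force went from −1.4 N to +5.5 N, so the jar is on the floor. Releasing and rising.

apply_moves --pt "0 0 0 0 0 0 0.4" --pt "0 0 0 0 0 0 0.3" --pt "0 0 0 0 0 0 0.2" --pt "0 0 0 0 0 0 0" --pt "0 0 0 0 0 0 0" --pt "0 0 0 0 0 0 0" --pt "0 0 0 0 0 0 0" --pt "0 0 15 0 0 0 0" --pt "0 0 20 0 0 0 0" --pt "0 0 25 0 0 0 0" --pt "0 0 25 0 0 0 0" --pt "0 0 25 0 0 0 0" --pt "0 0 0 0 0 0 0"

```text
time: 13.55
ee_pos: [0.6325, -0.1667, 0.1662]
tcp_rot: [179.7, 0.0, 83.4]
wrist_force: [-0.0, -0.2, -0.9]
opening: 0.0856
```

apply_moves --pt "-16 14.1 0 0 0 1.39 0" --pt "-16 14.1 0 0 0 1.39 0" --pt "-16 14.1 0 0 0 1.39 0" --pt "-16 14.1 0 0 0 1.39 0" --pt "-16 14.1 0 0 0 1.39 0" --pt "-16 14.1 0 0 0 1.39 0" --pt "-16 14.1 0 0 0 1.39 0" --pt "-16 14.1 0 0 0 1.39 0" --pt "-16 14.1 0 0 0 1.39 0" --pt "-16 14.1 0 0 0 1.39 0" --pt "-16 14.1 0 0 0 1.39 0" --pt "-16 14.1 0 0 0 1.39 0" --pt "0 0 0 0 0 0 0" --pt "0 0 0 0 0 0 0"

```text
time: 15.3
ee_pos: [0.4397, 0.0026, 0.1623]
tcp_rot: [180.0, 0.0, 100.1]
wrist_force: [0.1, 0.4, -0.1]
opening: 0.0856
```

```bash
python3 look.py top pics/t9.png 190 130 220 200 3; python3 look.py side pics/s9.png 200 130 190 140 4
```

```text
[0.4397 0.0025 0.1622] [-1.3  0.7 -0.6] 0.08510255834895789
[0.4397 0.0024 0.1622] [-0.2  0.7 -0.3] 0.08521189238134333
```

View pics/t9.png

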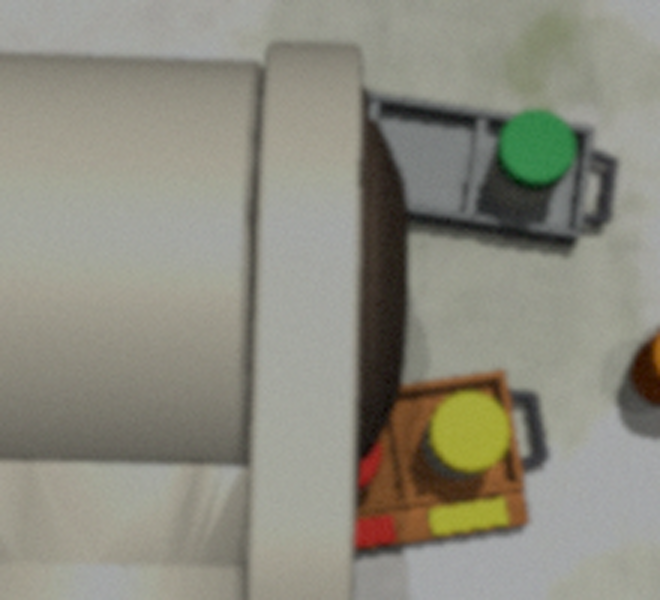

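View pics/s9.png

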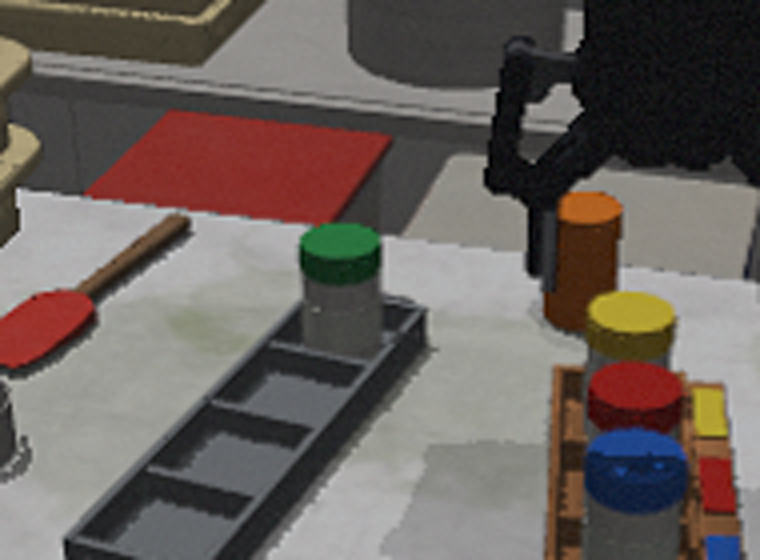

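Run:
```python
from h import *
print(ray("top",(368.67,179.0),.077)*1000)
```

```text
[ 629.84256741 -165.10406875   77.        ]
```

apply_moves --pt "1 0 -20 0 0 0 0" --pt "0 0 -20 0 0 0 0" --pt "0 0 -20 0 0 0 0" --pt "0 0 -20 0 0 0 0" --pt "0 0 -15 0 0 0 0" --pt "0 0 -10 0 0 0 0" --pt "0 0 -4 0 0 0 0" --pt "0 0 0 0 0 0 0" --pt "0 0 0 0 0 0 0" --pt "0 0 0 0 0 0 1" --pt "0 0 0 0 0 0 1" --pt "0 0 0 0 0 0 1" --pt "0 0 0 0 0 0 1" --pt "0 0 0 0 0 0 1" --pt "0 0 0 0 0 0 1" --pt "0 0 0 0 0 0 1" --pt "0 0 0 0 0 0 1" --pt "0 0 0 0 0 0 1" --pt "0 0 0 0 0 0 1"

```text
time: 17.77
ee_pos: [0.4404, 0.0028, 0.0536]
tcp_rot: [180.0, 0.0, 100.1]
wrist_force: [-0.6, -0.6, 4.9]
opening: 0.0439
```

Green reads (630, −165) from the top camera, 4 mm from its goal, and it stands upright. Blue is gripped at 43.9 mm, so I'll carry it to the second pocket from the right.

apply_moves --pt "0 0 5 0 0 0 1" --pt "0 0 10 0 0 0 1" --pt "0 0 15 0 0 0 1" --pt "0 0 20 0 0 0 1" --pt "0 0 20 0 0 0 1" --pt "0 0 20 0 0 0 1" --pt "0 0 15 0 0 0 1" --pt "0 0 5 0 0 0 1" --pt "0 0 0 0 0 0 1"

```text
time: 18.9
ee_pos: [0.4403, 0.0028, 0.1633]
tcp_rot: [180.0, 0.0, 100.1]
wrist_force: [0.8, 0.4, -2.1]
opening: 0.0441
```

apply_moves --pt "8.3 -4.4 0 0 0 -1.39 1" --pt "16.5 -8.7 0 0 0 -1.39 1" --pt "16.5 -8.7 0 0 0 -1.39 1" --pt "16.5 -8.7 0 0 0 -1.39 1" --pt "16.5 -8.7 0 0 0 -1.39 1" --pt "16.5 -8.7 0 0 0 -1.39 1" --pt "16.5 -8.7 0 0 0 -1.39 1" --pt "16.5 -8.7 0 0 0 -1.39 1" --pt "16.5 -8.7 0 0 0 -1.39 1" --pt "16.5 -8.7 0 0 0 -1.39 1" --pt "16.5 -8.7 0 0 0 -1.39 1" --pt "16.5 -8.7 0 0 0 -1.39 1" --pt "8.3 -4.4 0 0 0 0 1" --pt "0 0 0 0 0 0 1" --pt "0 0 0 0 0 0 1" --pt "0 0 0 0 0 0 1"

```text
time: 20.9
ee_pos: [0.6381, -0.1015, 0.1636]
tcp_rot: [180.0, -0.0, 83.4]
wrist_force: [0.9, -0.1, -1.5]
opening: 0.0438
```

apply_moves --pt "0 0 -15 0 0 0 1" --pt "0 0 -20 0 0 0 1" --pt "0 0 -20 0 0 0 1" --pt "0 0 -15 0 0 0 1" --pt "0 0 -10 0 0 0 1" --pt "0 0 -5 0 0 0 1" --pt "0 0 0 0 0 0 1" --pt "0 0 0 0 0 0 1"

```text
time: 21.9
ee_pos: [0.6387, -0.1018, 0.079]
tcp_rot: [179.9, 0.0, 83.4]
wrist_force: [-0.5, -0.3, -2.2]
opening: 0.0436
```

```bash
python3 look.py side pics/s10.png 200 130 190 140 4
```

```text
[ 0.6387 -0.1018  0.079 ] [-0.2 -0.6 -2. ] 0.04426747169809839
```

View pics/s10.png

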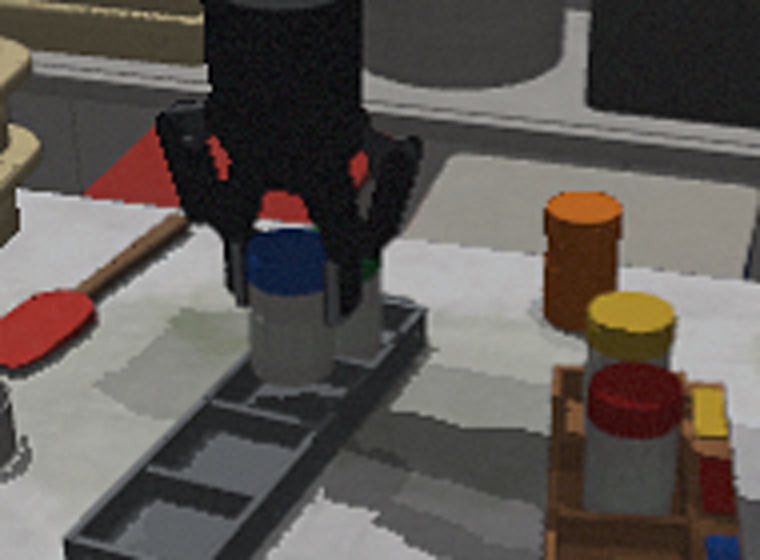

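Blue's base, at crop (292,378), lines up with its pocket behind the divider at (260,410). Lowering to contact.

apply_moves --pt "0 1 -8 0 0 0 1" --pt "0 0 -7 0 0 0 1" --pt "0 0 -4 0 0 0 1" --pt "0 0 -2 0 0 0 1" --pt "0 0 -1 0 0 0 1" --pt "0 0 -1 0 0 0 1" --pt "0 0 -1 0 0 0 1" --pt "0 0 -0.5 0 0 0 1" --pt "0 0 -0.5 0 0 0 1" --pt "0 0 0 0 0 0 1" --pt "0 0 0 0 0 0 1"

```text
time: 23.32
ee_pos: [0.6385, -0.1007, 0.0537]
tcp_rot: [180.0, 0.0, 83.4]
wrist_force: [-1.2, 0.3, 3.6]
opening: 0.0443
```

Contact (+3.6 N). Releasing, rising, then over to red.

apply_moves --pt "0 0 0 0 0 0 0.4" --pt "0 0 0 0 0 0 0.3" --pt "0 0 0 0 0 0 0.2" --pt "0 0 0 0 0 0 0" --pt "0 0 0 0 0 0 0" --pt "0 0 0 0 0 0 0" --pt "0 0 0 0 0 0 0" --pt "0 0 15 0 0 0 0" --pt "0 0 20 0 0 0 0" --pt "0 0 25 0 0 0 0" --pt "0 0 25 0 0 0 0" --pt "0 0 25 0 0 0 0" --pt "0 0 0 0 0 0 0"

```text
time: 24.95
ee_pos: [0.6396, -0.1009, 0.1672]
tcp_rot: [179.7, 0.0, 83.4]
wrist_force: [0.3, -0.6, 0.1]
opening: 0.0855
```

apply_moves --pt "-18.8 4.4 0 0 0 1.67 0" --pt "-18.8 4.4 0 0 0 1.67 0" --pt "-18.8 4.4 0 0 0 1.67 0" --pt "-18.8 4.4 0 0 0 1.67 0" --pt "-18.8 4.4 0 0 0 1.67 0" --pt "-18.8 4.4 0 0 0 1.67 0" --pt "-18.8 4.4 0 0 0 1.67 0" --pt "-18.8 4.4 0 0 0 1.67 0" --pt "-18.8 4.4 0 0 0 1.67 0" --pt "-18.8 4.4 0 0 0 1.67 0" --pt "0 0 0 0 0 0 0" --pt "0 0 0 0 0 0 0"

```text
time: 26.45
ee_pos: [0.4509, -0.0568, 0.1633]
tcp_rot: [180.0, 0.0, 100.1]
wrist_force: [0.4, -0.7, 0.1]
opening: 0.0854
```

```bash
python3 look.py side pics/s11.png 200 130 190 140 4;python3 look.py top pics/t11.png 190 130 220 200 3
```

```text
[ 0.4509 -0.0568  0.1632] [-0.1 -0.  -0.7] 0.08563598419399257
[ 0.4509 -0.0568  0.1631] [-0.5  1.4  0.1] 0.08532901540581413
```

View pics/s11.png

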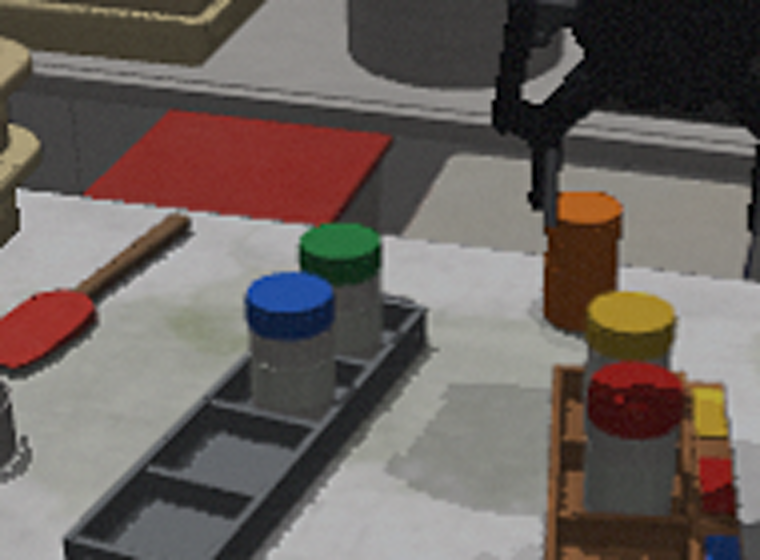

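View pics/t11.png

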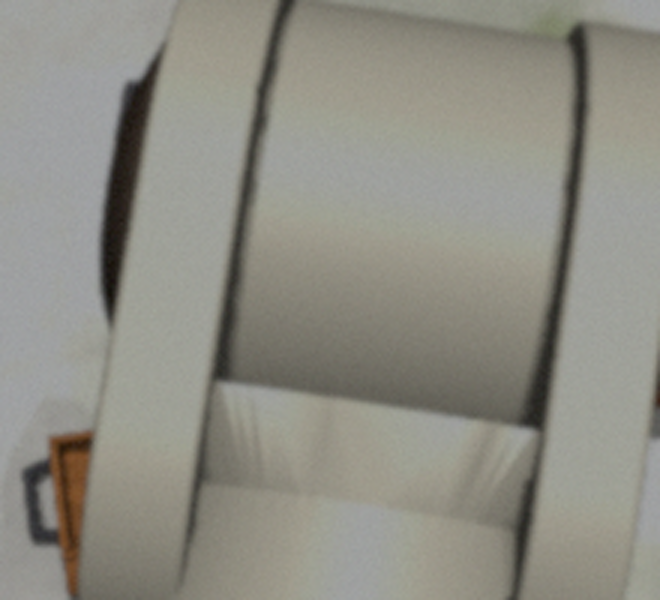

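Side view: green at crop (340,240) and blue at (290,295) stand upright in the right-end and second pockets. Taking red.

apply_moves --pt "0.5 -0.5 -20 0 0 0 0" --pt "0 0 -20 0 0 0 0" --pt "0 0 -20 0 0 0 0" --pt "0 0 -20 0 0 0 0" --pt "0 0 -15 0 0 0 0" --pt "0 0 -10 0 0 0 0" --pt "0 0 -5 0 0 0 0" --pt "0 0 0 0 0 0 0" --pt "0 0 0 0 0 0 0" --pt "0 0 0 0 0 0 1" --pt "0 0 0 0 0 0 1" --pt "0 0 0 0 0 0 1" --pt "0 0 0 0 0 0 1" --pt "0 0 0 0 0 0 1" --pt "0 0 0 0 0 0 1" --pt "0 0 0 0 0 0 1" --pt "0 0 0 0 0 0 1" --pt "0 0 0 0 0 0 1" --pt "0 0 0 0 0 0 1"

```text
time: 28.92
ee_pos: [0.451, -0.0572, 0.0536]
tcp_rot: [180.0, 0.0, 100.1]
wrist_force: [-1.7, 0.5, 5.9]
opening: 0.0442
```

apply_moves --pt "0 0 5 0 0 0 1" --pt "0 0 10 0 0 0 1" --pt "0 0 15 0 0 0 1" --pt "0 0 20 0 0 0 1" --pt "0 0 20 0 0 0 1" --pt "0 0 20 0 0 0 1" --pt "0 0 15 0 0 0 1" --pt "0 0 5 0 0 0 1" --pt "0 0 0 0 0 0 1"

```text
time: 30.05
ee_pos: [0.4509, -0.0572, 0.1633]
tcp_rot: [180.0, 0.0, 100.1]
wrist_force: [0.1, 0.1, -1.8]
opening: 0.0439
```

apply_moves --pt "8.2 0.9 0 0 0 -1.39 1" --pt "16.3 1.9 0 0 0 -1.39 1" --pt "16.3 1.9 0 0 0 -1.39 1" --pt "16.3 1.9 0 0 0 -1.39 1" --pt "16.3 1.9 0 0 0 -1.39 1" --pt "16.3 1.9 0 0 0 -1.39 1" --pt "16.3 1.9 0 0 0 -1.39 1" --pt "16.3 1.9 0 0 0 -1.39 1" --pt "16.3 1.9 0 0 0 -1.39 1" --pt "16.3 1.9 0 0 0 -1.39 1" --pt "16.3 1.9 0 0 0 -1.39 1" --pt "16.3 1.9 0 0 0 -1.39 1" --pt "8.2 0.9 0 0 0 0 1" --pt "0 0 0 0 0 0 1" --pt "0 0 0 0 0 0 1" --pt "0 0 0 0 0 0 1"

```text
time: 32.05
ee_pos: [0.6463, -0.0346, 0.1635]
tcp_rot: [180.0, -0.0, 83.4]
wrist_force: [0.0, -0.3, -1.7]
opening: 0.0445
```

apply_moves --pt "0 0 -15 0 0 0 1" --pt "0 0 -20 0 0 0 1" --pt "0 0 -20 0 0 0 1" --pt "0 0 -15 0 0 0 1" --pt "0 0 -10 0 0 0 1" --pt "0 0 -5 0 0 0 1" --pt "0 0 0 0 0 0 1" --pt "0 0 0 0 0 0 1"

```text
time: 33.05
ee_pos: [0.6469, -0.0345, 0.079]
tcp_rot: [179.9, -0.0, 83.4]
wrist_force: [-0.9, -0.0, -1.2]
opening: 0.0442
```

```bash
python3 look.py side pics/s12.png 200 130 190 140 4
```

```text
[ 0.647  -0.0345  0.079 ] [-0.6 -0.3 -1.5] 0.043757463093891655
```

View pics/s12.png

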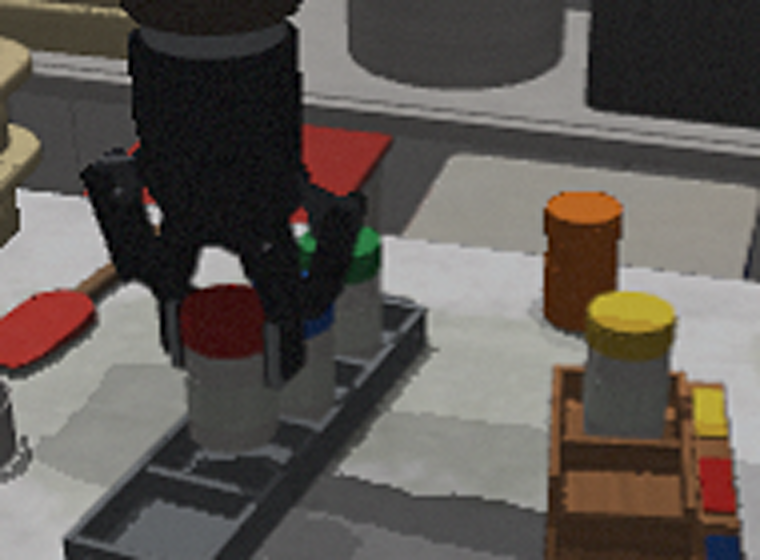

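Red is aligned over the third pocket from the right (base at crop (233,448)). Lowering to contact.

apply_moves --pt "0 0 -8 0 0 0 1" --pt "0 0 -7 0 0 0 1" --pt "0 0 -4 0 0 0 1" --pt "0 0 -2 0 0 0 1" --pt "0 0 -1 0 0 0 1" --pt "0 0 -1 0 0 0 1" --pt "0 0 -1 0 0 0 1" --pt "0 0 -0.5 0 0 0 1" --pt "0 0 -0.5 0 0 0 1" --pt "0 0 0 0 0 0 1" --pt "0 0 0 0 0 0 1"

```text
time: 34.48
ee_pos: [0.6467, -0.0345, 0.0537]
tcp_rot: [180.0, -0.0, 83.4]
wrist_force: [-1.7, 1.1, 3.8]
opening: 0.0441
```

apply_moves --pt "0 0 0 0 0 0 0.4" --pt "0 0 0 0 0 0 0.3" --pt "0 0 0 0 0 0 0.2" --pt "0 0 0 0 0 0 0" --pt "0 0 0 0 0 0 0" --pt "0 0 0 0 0 0 0" --pt "0 0 0 0 0 0 0" --pt "0 0 15 0 0 0 0" --pt "0 0 20 0 0 0 0" --pt "0 0 25 0 0 0 0" --pt "0 0 25 0 0 0 0" --pt "0 0 25 0 0 0 0" --pt "0 0 0 0 0 0 0"

```text
time: 36.1
ee_pos: [0.6478, -0.0346, 0.1672]
tcp_rot: [179.7, -0.0, 83.4]
wrist_force: [0.2, -0.8, -1.1]
opening: 0.0853
```

apply_moves --pt "-15.2 -7.8 0 0 0 1.39 0" --pt "-15.2 -7.8 0 0 0 1.39 0" --pt "-15.2 -7.8 0 0 0 1.39 0" --pt "-15.2 -7.8 0 0 0 1.39 0" --pt "-15.2 -7.8 0 0 0 1.39 0" --pt "-15.2 -7.8 0 0 0 1.39 0" --pt "-15.2 -7.8 0 0 0 1.39 0" --pt "-15.2 -7.8 0 0 0 1.39 0" --pt "-15.2 -7.8 0 0 0 1.39 0" --pt "-15.2 -7.8 0 0 0 1.39 0" --pt "-15.2 -7.8 0 0 0 1.39 0" --pt "-15.2 -7.8 0 0 0 1.39 0" --pt "0 0 0 0 0 0 0" --pt "0 0 0 0 0 0 0"

```text
time: 37.85
ee_pos: [0.4645, -0.128, 0.1633]
tcp_rot: [180.0, 0.0, 100.1]
wrist_force: [0.2, -1.2, -0.7]
opening: 0.0854
```

```bash
python3 look.py side pics/s13.png 200 130 190 140 4
```

```text
[ 0.4646 -0.1279  0.1632] [0.4 0.2 0.2] 0.08557984755640807
```

View pics/s13.png

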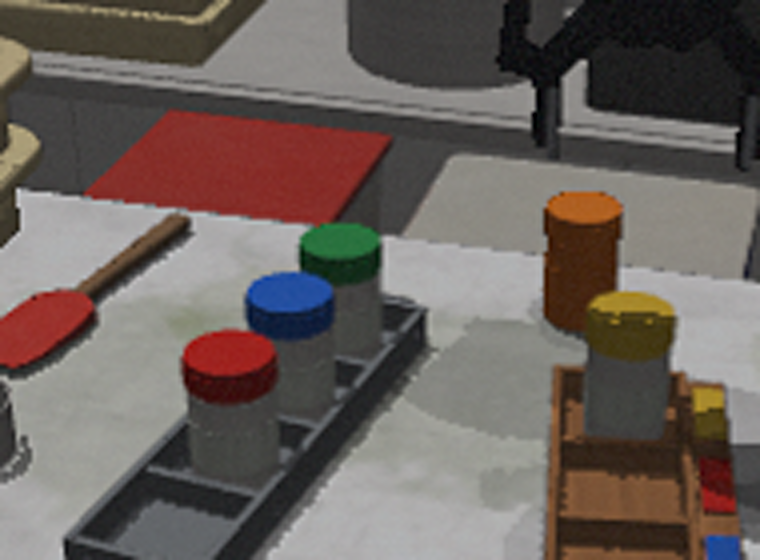

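Red, blue and green all stand upright in their pockets. Yellow at crop (630,330) is the last one; orange at (583,260) stays put.

apply_moves --pt "0 0 -20 0 0 0 0" --pt "0 0 -20 0 0 0 0" --pt "0 0 -20 0 0 0 0" --pt "0 0 -20 0 0 0 0" --pt "0 0 -15 0 0 0 0" --pt "0 0 -10 0 0 0 0" --pt "0 0 -5 0 0 0 0" --pt "0 0 0 0 0 0 0" --pt "0 0 0 0 0 0 0" --pt "0 0 0 0 0 0 1" --pt "0 0 0 0 0 0 1" --pt "0 0 0 0 0 0 1" --pt "0 0 0 0 0 0 1" --pt "0 0 0 0 0 0 1" --pt "0 0 0 0 0 0 1" --pt "0 0 0 0 0 0 1" --pt "0 0 0 0 0 0 1" --pt "0 0 0 0 0 0 1" --pt "0 0 0 0 0 0 1"

```text
time: 40.28
ee_pos: [0.4643, -0.1282, 0.0536]
tcp_rot: [180.0, 0.0, 100.1]
wrist_force: [-0.6, -0.6, 5.2]
opening: 0.0441
```

apply_moves --pt "0 0 5 0 0 0 1" --pt "0 0 10 0 0 0 1" --pt "0 0 15 0 0 0 1" --pt "0 0 20 0 0 0 1" --pt "0 0 20 0 0 0 1" --pt "0 0 20 0 0 0 1" --pt "0 0 15 0 0 0 1" --pt "0 0 5 0 0 0 1" --pt "0 0 0 0 0 0 1"

```text
time: 41.4
ee_pos: [0.4643, -0.1281, 0.1633]
tcp_rot: [180.0, 0.0, 100.1]
wrist_force: [-0.0, -0.4, -1.7]
opening: 0.0442
```

apply_moves --pt "6.8 5.7 0 0 0 -1.19 1" --pt "13.6 11.35 0 0 0 -1.19 1" --pt "13.6 11.35 0 0 0 -1.19 1" --pt "13.6 11.35 0 0 0 -1.19 1" --pt "13.6 11.35 0 0 0 -1.19 1" --pt "13.6 11.35 0 0 0 -1.19 1" --pt "13.6 11.35 0 0 0 -1.19 1" --pt "13.6 11.35 0 0 0 -1.19 1" --pt "13.6 11.35 0 0 0 -1.19 1" --pt "13.6 11.35 0 0 0 -1.19 1" --pt "13.6 11.35 0 0 0 -1.19 1" --pt "13.6 11.35 0 0 0 -1.19 1" --pt "13.6 11.35 0 0 0 -1.19 1" --pt "13.6 11.35 0 0 0 -1.19 1" --pt "6.8 5.7 0 0 0 0 1" --pt "0 0 0 0 0 0 1" --pt "0 0 0 0 0 0 1" --pt "0 0 0 0 0 0 1"

```text
time: 43.65
ee_pos: [0.6543, 0.0305, 0.1635]
tcp_rot: [180.0, 0.0, 83.4]
wrist_force: [0.5, -0.1, -1.3]
opening: 0.0444
```

apply_moves --pt "0 0 -15 0 0 0 1" --pt "0 0 -20 0 0 0 1" --pt "0 0 -20 0 0 0 1" --pt "0 0 -15 0 0 0 1" --pt "0 0 -10 0 0 0 1" --pt "0 0 -5 0 0 0 1" --pt "0 0 0 0 0 0 1" --pt "0 0 0 0 0 0 1"

```text
time: 44.65
ee_pos: [0.6549, 0.0309, 0.079]
tcp_rot: [179.9, -0.0, 83.4]
wrist_force: [0.9, 0.5, -0.8]
opening: 0.0439
```

```bash
python3 look.py side pics/s14.png 200 140 190 150 4
```

```text
[0.655  0.0309 0.079 ] [-0.9  0.1 -1.3] 0.044201534707649086
```

View pics/s14.png

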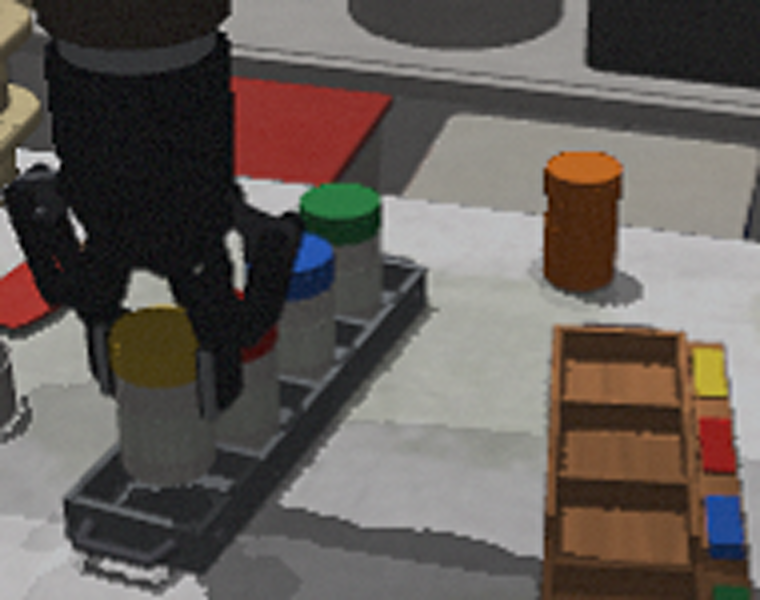

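Yellow is aligned over the left-end pocket (base at crop (168,480)). Lowering to contact.

apply_moves --pt "-0.5 0 -8 0 0 0 1" --pt "0 0 -7 0 0 0 1" --pt "0 0 -4 0 0 0 1" --pt "0 0 -2 0 0 0 1" --pt "0 0 -1 0 0 0 1" --pt "0 0 -1 0 0 0 1" --pt "0 0 -1 0 0 0 1" --pt "0 0 -0.5 0 0 0 1" --pt "0 0 -0.5 0 0 0 1" --pt "0 0 0 0 0 0 1" --pt "0 0 0 0 0 0 1"

```text
time: 46.08
ee_pos: [0.6542, 0.0309, 0.0537]
tcp_rot: [180.0, -0.0, 83.4]
wrist_force: [-1.4, 1.0, 3.3]
opening: 0.0441
```

Contact. I'll release, rise, and back off to the left so the top camera can see the rack.

apply_moves --pt "0 0 0 0 0 0 0.4" --pt "0 0 0 0 0 0 0.3" --pt "0 0 0 0 0 0 0.2" --pt "0 0 0 0 0 0 0" --pt "0 0 0 0 0 0 0" --pt "0 0 0 0 0 0 0" --pt "0 0 0 0 0 0 0" --pt "0 0 15 0 0 0 0" --pt "0 0 20 0 0 0 0" --pt "0 0 25 0 0 0 0" --pt "0 0 25 0 0 0 0" --pt "0 0 25 0 0 0 0" --pt "0 0 25 0 0 0 0" --pt "0 0 25 0 0 0 0" --pt "0 0 0 0 0 0 0"

```text
time: 47.95
ee_pos: [0.655, 0.0309, 0.2172]
tcp_rot: [179.7, -0.1, 83.4]
wrist_force: [-0.0, 0.1, -0.7]
opening: 0.0855
```

apply_moves --pt "-25 25 0 0 0 3 0" --pt "-25 25 0 0 0 3 0" --pt "-25 25 0 0 0 3 0" --pt "-25 25 0 0 0 3 0" --pt "-25 25 0 0 0 3 0" --pt "-25 25 0 0 0 3 0" --pt "-25 25 0 0 0 3 0" --pt "-25 25 0 0 0 3 0" --pt "-25 25 0 0 0 3 0" --pt "-25 25 0 0 0 3 0" --pt "-25 25 0 0 0 3 0" --pt "-25 25 0 0 0 3 0" --pt "-25 25 0 0 0 3 0" --pt "-25 25 0 0 0 3 0" --pt "0 0 0 0 0 0 0" --pt "0 0 0 0 0 0 0"

```text
time: 49.95
ee_pos: [0.3041, 0.3806, 0.2131]
tcp_rot: [-180.0, 0.0, 125.4]
wrist_force: [0.6, -0.0, -0.1]
opening: 0.0857
```

```bash
python3 look.py side pics/s15.png 200 140 190 150 4;python3 look.py top pics/t15.png 215 140 200 85 4
```

```text
[0.3044 0.3804 0.2132] [-0.3  0.2  0.1] 0.08527839554806212
[0.3046 0.3803 0.2132] [-0.6  0.1  1. ] 0.08547362718643658
```

View pics/s15.png

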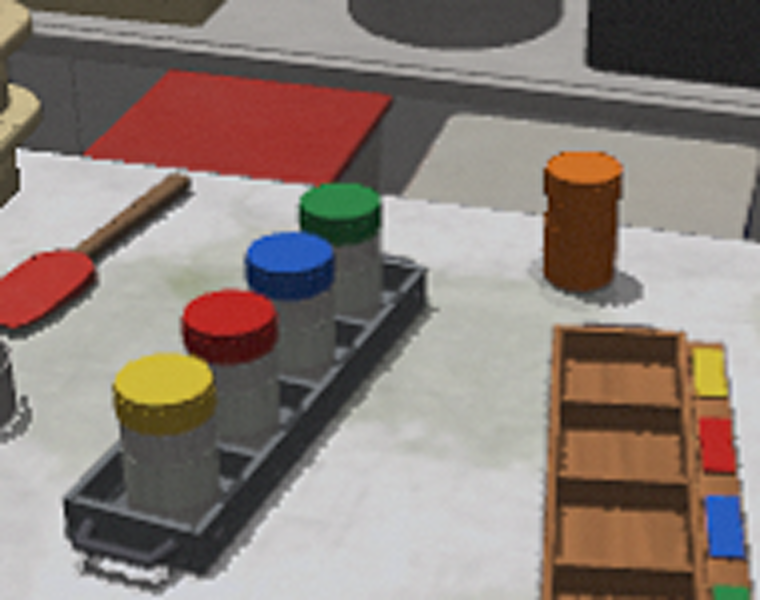

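View pics/t15.png

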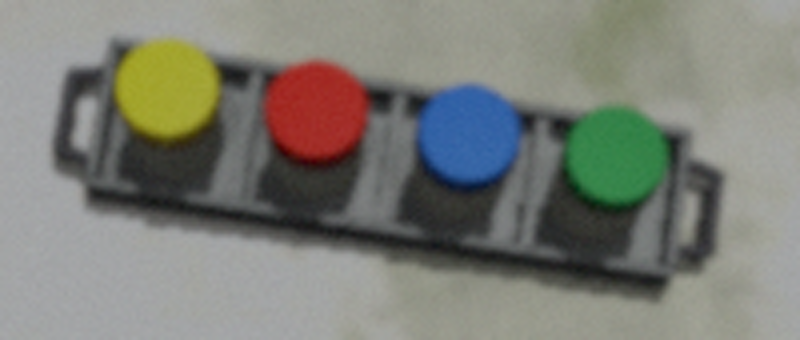

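Run:
```python
from h import *
th=np.radians(-6.61);R=np.array([[np.cos(th),-np.sin(th)],[np.sin(th),np.cos(th)]])
for k,c in dict(yellow=(168,90),red=(317,112),blue=(469,136),green=(616,157)).items():
    p=ray("top",crop(215,140,c),.077)[:2]*1000;print(k,p.round(1),"rack frame",(R.T@(p-[642.4,-69.1])).round(1))
```

```text
yellow [652.9  29.1] rack frame [-0.9 98.8]
red [645.5 -35.2] rack frame [-0.8 34. ]
blue [ 637.2 -101.1] rack frame [ -1.5 -32.4]
green [ 630.1 -165. ] rack frame [ -1.2 -96.7]
```

All four are within 4 mm of their pocket centres, upright and released, with the arm clear. Handing in.

```bash
python3 -c "
from workcell import *
print(job_done())"
```

```text
the job is handed in; nothing more can be done
None
```

All four jars are in the grey rack in reverse order, and I handed the job in at about 50 s on the robot's clock. From left to right as the robot sees it, they now stand yellow, red, blue, green; they started as green, blue, red, yellow. The orange jar was left alone.

- **Handling:** Each jar was gripped at about 44 mm and carried upright. It was lowered until the wrist force showed contact with the floor, then released.
- **Position:** The last top-camera check put every jar within 2 mm of its pocket centre in x. In y, red and blue were about 1 mm off, yellow 2 mm and green 4 mm (limit 12 mm).
- **State:** The side view showed all four jars upright and inside the pocket walls. The open gripper was well clear.
- **Disagreement:** Both racks measured about 2% shorter than their stated length in the top camera, and the side camera was off from the top one by about 2 px. I shifted green 3 mm toward +y because of this, and blue about 2 mm, so the position figures above are good to about 3 mm.

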